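# Load the deadweight tester

### The job

Load the deadweight tester: stack all four brass weights centrally on its round carrier plate, one at a time, the widest at the bottom and each next narrower one on top of it, ending with the little knobbed one. Two of the weights lie on the small ledge, so lift them clear of its rails. Leave the two white jars standing where they are, and let go of the finished stack.

Things in the scene. Friction and masses are not known exactly. Their poses are not given: they have to be found in the camera images.
- tester: Fixed deadweight tester: grey base, top 40 mm high, with a round aluminium carrier plate (80 mm diameter) on a short piston. Origin on the table under the carrier's centre, z up; carrier's flat top 70 mm above the origin. Base spans x -60..110, y -65..65 mm (hose port to y -83, 32 mm high); small dial (48 mm wide, top 77 mm high) at x 92, y 30; black knob (62 mm high) at x 92, y -30.
- ledge: Fixed low grey ledge (open shelf), 105 mm deep (its x), 200 mm long (its y), board top 40 mm above the table; thin steel rails along front and back (x = -48, +48 mm), tops 14.5 mm above the board; ends open, nothing above. Origin on the table below the board's centre. weight_66 and weight_42 start on it, about 50 mm either side of its middle along y.
- weight_66: Widest plain brass disc weight, 66 mm diameter, 16 mm high, about 0.42 kg, flat above and below, a fine groove round its side; origin at the centre of its underside, z up. Starts on the ledge's board, behind its front rail, about 50 mm left or right of the ledge's middle.
- weight_54: Second-widest plain brass disc weight, 54 mm diameter, 20 mm high, about 0.35 kg, flat above and below, a fine groove round its side; origin at the centre of its underside, z up. Starts on the table.
- weight_42: Second-narrowest plain brass disc weight, 42 mm diameter, 24 mm high, about 0.26 kg, flat above and below, a fine groove round its side; origin at the centre of its underside, z up. Starts on the ledge's board, behind its front rail, about 50 mm left or right of the ledge's middle.
- weight_30: Narrowest: plain brass cylinder weight, 30 mm diameter, 30 mm high, with a small knob (16 mm diameter) on top that makes it 38 mm high in all, about 0.16 kg; origin at the centre of its underside, z up. Starts on the table.
- jar_tall: White plastic jar with dark cap, 44 mm diameter, 46 mm high. Loose, stands on the table among the weights; not to be moved. Origin at the centre of its underside.
- jar_small: Smaller squat white jar with dark cap, 36 mm diameter, 28 mm high. Loose, stands on the table among the weights; not to be moved. Origin at the centre of its underside.
Mind the look-alikes: they are no part of the job. Leave any red look-alike of the weight_66 alone. Leave any turquoise look-alike of the weight_42 alone.

How it is judged:
By the outcome, as a careful person would: the job done as asked, in the order asked, and still so for the second after the job is handed in, with the robot touching nothing.
It also fails if it takes over 128 s, if anything falls off the work surface, if the arm or the gripper's body presses on something with over 40 N, if the wrist force passes 120 N, or if a joint passes its speed limit or range.

### The arm

A 7-joint arm with a two-finger parallel gripper is mounted at the origin on a cart in front of the work surface, level with it; the furniture and walls round the work are solid. World frame = base frame: x ahead of the robot, y to its left, z up, the work surface at z = 0. Lengths are in m, angles in rad, forces in N, time in s.
With the tool pointing down it reaches from about 0.425 to 0.925 m from the base axis. Payload 6.8 kg.
Tool frame: the origin (TCP) lies at the very end of the fingers, on their centre line; the grasp point (between the pads) lies bot.tcp_to_grasp behind it (bot.tcp_to_grasp is the distance from the TCP to the grasp point, in m); z points along the fingers, y is the line along which they close (so a half turn about z gives the same grasp; the last joint's range is limited). The gripper opens to 85 mm and grips with 20 to 120 N. Pads are 22 mm wide; open, the fingers measure 114 mm over their backs; the gripper's body (76 mm by 85 mm) begins 54 mm behind the grasp point. The pads swing forward as they close: fully open they stand 13 mm farther back than shut.
Start: joints at [1.235, 0.477, 0.022, 1.555, -0.011, 1.109, -0.083], TCP at [0.152, -0.658, 0.231] pointing down, gripper open.
Joint ranges: [-2.96, 2.96], [-0.34, 2.1], [-1.41, 1.46], [0.24, 2.44], [-1.37, 4.51], [0.17, 1.92], [-2.96, 2.96]. Speed limits (rad/s): [2.39, 2.39, 3.14, 3.14, 3.14, 3.14, 3.14].

### API

Orientations are given as a unit quaternion [w, x, y, z].
In Python, from station import bot gives the robot as it stands.
- The arm moves only by the tool servo_tool, never from a script. Its argument "motion" is a list that holds one entry, the list of rows, each a list of 7 numbers: the shift along the tool's x, y, z in m, then the turn, a rotation vector about the tool's x, y, z in units of 5 degrees (1.0 is 5 degrees), then the opening, from 0 (shut) to 1 (fully open). A call has 1 to 20 rows; each row is the pose to reach, as a shift and turn from the pose commanded when the call began, along the tool's axes at that moment; what a row does not reach only later rows make up. A row lasts 1/12 s, in which the tool goes at most 41.7 mm and 7.16 degrees, less where a joint would pass 70% of its speed; a pose out of reach is approached as far as the arm can. A call with a gripper value outside its range is refused whole. The fingers move at their own pace and stop on an object; "grip_force" is the grip in N (left out, the last holds). Time passes only in rows, so rows that repeat a pose let the fingers close. It gives the time, the measured TCP pose, the force, the opening and the grip force at its end, in the units of the state.
- bot.get_obs(): the state, without advancing time (a new reading comes with each control period).
- bot.read_camera(name): name is "side" or "top"; returns a dict with "img" (420x560x3 uint8, red, green, blue), "K" (3x3 intrinsics, pixels), "k1" (the pictures are not rectified: a ray, as slopes to the right and down, at radius r is drawn at 1 + k1 r^2 times it, then the intrinsics apply), "pose" (4x4, takes a point from camera to world coordinates). Camera axes: x right, y down, z forward; pixel columns grow to the right and rows downward; lengths in m; the calibration is good to about 2 mm. A picture is of the moment at which its call begins. There is no depth.
- bot.hand_in(): hands the job in; it is judged then, once.
The state is a dict: "t": time; "q": joint angles; "joint_vel": joint speeds; "joint_torque": joint torques, N m; "eef_pos": TCP position; "tool_rot": TCP orientation; "contact_force": force on the tool from outside, world axes, zero at the start; "torque": the same for the moment, N m; "gripper_width": opening from 0.0 (shut) to 1.0 (fully open); "grasp_force": force on a finger pad.
Only numpy, scipy, OpenCV 4.12 (cv2) and the standard library are available. Lean on these libraries where they do the work, as an engineer would, in place of code of your own. Each camera call takes 0.05 s, during which the arm holds its last target. There are 200 camera calls.

## Working session

There is one attempt and no reset: what is moved stays moved. The work goes in short steps, Python scripts to look and compute and a tool call to move; the robot and the scene stay as the last step left them, time stands still between calls to the robot, and variables do not carry over. Pictures are saved under pics/ and viewed, at most 14 in all, crops included, and the job is handed in when it is done.

Besides the shell and the picture viewer there is one more tool, called after ">>>" by a JSON object that holds its "name" and its "arguments", one argument or row to a line. servo_tool: Moves the arm, as the interface text tells. Its arguments: {"type":"object","properties":{"motion":{"type":"array"},"grip_force":{"type":"number"}},"required":["motion"]}

```bash
mkdir -p pics
cat > h.py <<'E'
import numpy as np, cv2
from station import bot
def save(name,f):
    c=bot.read_camera(name); cv2.imwrite(f,c["img"][:,:,::-1]); np.savez(f[:-4]+'.npz',**{k:c[k] for k in("K","k1","pose")}); return c
def ray(c,u,v):
    K=c["K"];k1=float(c["k1"])
    d=cv2.undistortPoints(np.array([[[u,v]]],float),K,np.array([k1,0,0,0,0.]))[0,0]
    return c["pose"][:3,3],c["pose"][:3,:3]@np.array([d[0],d[1],1])
def at(c,u,v,z):
    o,d=ray(c,u,v); return o+d*(z-o[2])/d[2]
def proj(c,P):
    T=np.linalg.inv(c["pose"]);r=cv2.Rodrigues(T[:3,:3])[0]
    return cv2.projectPoints(np.atleast_2d(np.array(P,float)),r,T[:3,3],c["K"],np.array([float(c["k1"]),0,0,0,0.]))[0][:,0]
E
python3 - <<'E'
from h import *
o=bot.get_obs(); print(o, bot.tcp_to_grasp)
for n in("top","side"):
    c=save(n,f"pics/{n}0.png"); print(n,c["K"],c["k1"],c["pose"])
E
```

```text
{'t': 0.0, 'q': array([ 1.23488977,  0.47779536,  0.02234353,  1.55649438, -0.01149404,
        1.10931891, -0.08307848]), 'joint_vel': array([ 0.00045949, -0.00126268,  0.00060231,  0.00112086, -0.00149681,
       -0.00054624,  0.00081349]), 'joint_torque': array([-1.04982093e-03, -5.96454155e+01,  1.60773374e+00, -2.81196588e+01,
        1.24791704e-02,  9.35071061e-03,  4.14354042e-05]), 'eef_pos': array([ 0.15228124, -0.65696018,  0.23031086]), 'tool_rot': array([-9.26438789e-04,  9.93517205e-01,  1.13677937e-01, -1.80522685e-04]), 'contact_force': array([-0.20099664,  0.33821592, -0.18096319]), 'torque': array([-0.01103943, -0.02519178,  0.01412704]), 'grasp_force': 0.0, 'gripper_width': 0.9985261589113782} 0.0187
top [[491.47249462   0.         283.25206167]
 [  0.         491.47249462 203.25302968]
 [  0.           0.           1.        ]] -0.10390222113448179 [[-0.01516403 -0.98116957  0.19255215  0.31667904]
 [-0.99985821  0.01629001  0.00426576  0.04642543]
 [-0.00732211 -0.19246017 -0.98127747  1.35020547]
 [ 0.          0.          0.          1.        ]]
side [[468.7350974    0.         277.13321461]
 [  0.         468.7350974  213.16620895]
 [  0.           0.           1.        ]] -0.10158144935847892 [[-0.99725159  0.02246317 -0.07060222  0.62790458]
 [ 0.0705459   0.57907949 -0.81221316  0.97850725]
 [ 0.02263942 -0.81496157 -0.57907262  0.75734933]
 [ 0.          0.          0.          1.        ]]
```

View pics/top0.png

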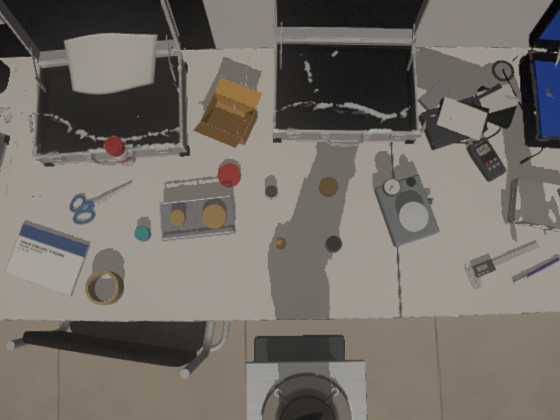

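View pics/side0.png

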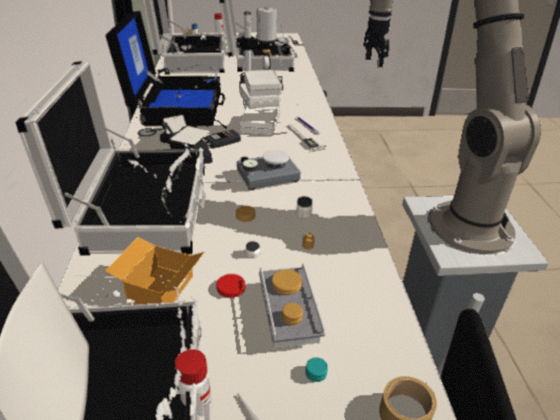

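```bash
cat >> h.py <<'E'
def cyl(x,y,z0,r,h):
    a=np.linspace(0,2*np.pi,48,endpoint=False)
    return np.array([[x+r*np.cos(t),y+r*np.sin(t),z] for z in(z0,z0+h) for t in a])
def fit(c,mask,xy,z0,r,h):
    """shift xy until projected cylinder hull centroid meets the mask centroid"""
    m=cv2.moments(mask.astype(np.uint8),True); t=np.array([m['m10'],m['m01']])/m['m00']; A=m['m00']
    for _ in range(6):
        hu=cv2.convexHull(proj(c,cyl(*xy,z0,r,h)).astype(np.float32)); k=cv2.moments(hu)
        g=np.array([k['m10'],k['m01']])/k['m00']
        xy=xy+(at(c,*t,z0+h/2)-at(c,*g,z0+h/2))[:2]
    return xy,A,k['m00'],t
def blob(img,seed,lo,hi,R=22):
    hsv=cv2.cvtColor(img,cv2.COLOR_RGB2HSV); m=cv2.inRange(hsv,lo,hi)
    w=np.zeros_like(m); cv2.circle(w,seed,R,255,-1); m&=w
    n,l,s,ce=cv2.connectedComponentsWithStats(m)
    i=1+np.argmax(s[1:,4]); return l==i
E
python3 - <<'E'
from h import *
o=[("w66",.04,.033,.016,(214,216),(286,282)),("w54",0,.027,.02,(329,187),(246,214)),("w42",.04,.021,.024,(177,217),(292,314)),("w30",0,.015,.03,(280,243),(308,241))]
for n,i in(("top",4),("side",5)):
    c=dict(np.load(f"pics/{n}0.npz")); img=cv2.imread(f"pics/{n}0.png")[:,:,::-1].copy()
    for q in o:
        m=blob(img,q[i],(8,90,40),(30,255,255))
        xy,A,B,t=fit(c,m,at(c,*q[i],q[1])[:2],q[1],q[2],q[3])
        print(n,q[0],xy.round(4),A,round(B),t.round(1))
    for nm,(u,v),z in [("jt",(334,244),.046),("js",(271,191),.028),("carr",(413,218),.07)] if n=="top" else [("jt",(305,201),.046),("js",(253,247),.028),("carr",(276,157),.07)]:
        print(n,nm,at(c,u,v,z).round(4))
    x0,y0,x1,y1=(150,150,450,270) if n=="top" else (200,130,350,350)
    s=(2.6 if n=="top" else 2.7)
    cv2.imwrite(f"pics/{n}0z.png",cv2.resize(img[y0:y1,x0:x1,::-1],None,fx=s,fy=s,interpolation=cv2.INTER_CUBIC))
E
```

```text
top w66 [0.5406 0.24  ] 468.0 493 [213.7 215.9]
top w54 [ 0.6265 -0.0743] 259.0 317 [328.2 186. ]
top w42 [0.5385 0.3379] 191.0 224 [177.3 216.9]
top w30 [0.4695 0.0627] 78.0 108 [280.  242.5]
top jt [ 0.4598 -0.0814  0.046 ]
top js [0.6111 0.0854 0.028 ]
top carr [ 0.5223 -0.2916  0.07  ]
side w66 [0.5391 0.2399] 629.0 664 [286.5 281.7]
side w54 [ 0.6251 -0.0725] 259.0 293 [245.  213.4]
side w42 [0.5368 0.3373] 399.0 428 [291.9 313.7]
side w30 [0.468  0.0615] 160.0 179 [307.9 241. ]
side jt [ 0.4611 -0.0734  0.046 ]
side js [0.6078 0.0952 0.028 ]
side carr [ 0.5267 -0.2808  0.07  ]
```

View pics/top0z.png

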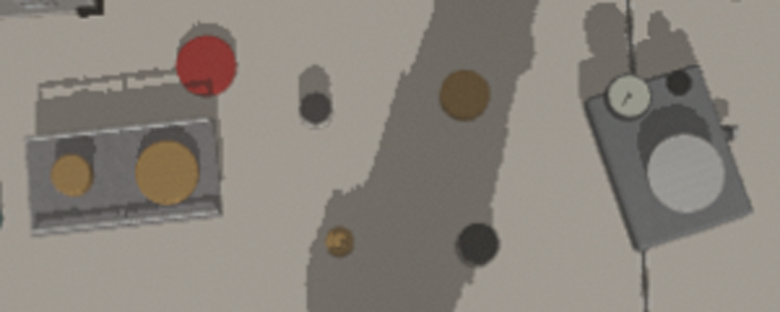

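View pics/side0z.png

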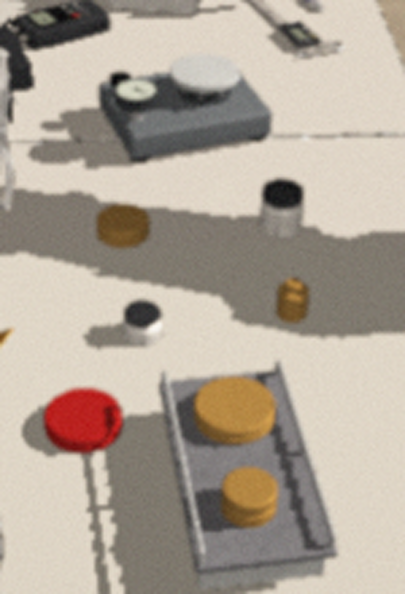

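Run:
```python
from h import *
for n,s in(("top",(413,217)),("side",(276,158))):
    c=dict(np.load(f"pics/{n}0.npz")); img=cv2.imread(f"pics/{n}0.png")[:,:,::-1].copy()
    for th in(135,150,165):
        m=blob(img,s,(0,0,th),(180,40,255),R=21 if n=="top" else 24)
        for h in((.0,.006) if n=='side' else (0,)):
            xy,A,B,t=fit(c,m,at(c,*s,.07)[:2],.0699-h,.04,.0001+h); print(n,th,h,xy.round(4),A,round(B),t.round(1), img[s[1],s[0]], np.ptp(np.argwhere(m),axis=0)+1)
c=dict(np.load("pics/top0.npz"))
f=[at(c,150+a/2.6,150+b/2.6,.0545)[:2] for a,b in((27,138),(213,121),(33,232),(221,213))]; print(np.round(f,4))
# base corners near top z=.04
print([at(c,150+a/2.6,150+b/2.6,.04)[:2].round(4) for a,b in((585,101),(696,66),(751,212),(640,247))])
```

```text
top 135 0 [ 0.527 -0.293] 661.0 692 [413.4 216.3] [152 150 146] [30 29]
top 150 0 [ 0.5185 -0.2927] 414.0 695 [413.5 219.5] [152 150 146] [22 28]Traceback (most recent call last):
  File "<stdin>", line 5, in <module>
  File "h.py", line 29, in blob
    i=1+np.argmax(s[1:,4]); return l==i
        ~~~~~~~~~^^^^^^^^^
    return _wrapfunc(a, 'argmax', axis=axis, out=out, **kwds)
    return bound(*args, **kwds)
ValueError: attempt to get argmax of an empty sequence
```

>>> {"name": "servo_tool", "arguments": {
  "motion": [
    [[0, 0, 0, 0, 0, 0.9, 1], [0, 0, 0, 0, 0, 1.8, 1], [0, 0, 0, 0, 0, 2.61, 1], [0.05, -0.06, -0.01, 0, 0, 2.61, 1], [0.1, -0.12, -0.02, 0, 0, 2.61, 1], [0.15, -0.18, -0.02, 0, 0, 2.61, 1], [0.19, -0.22, -0.02, 0, 0, 2.61, 1], [0.22, -0.26, -0.02, 0, 0, 2.61, 1], [0.25, -0.3, -0.02, 0, 0, 2.61, 1], [0.25, -0.3, -0.02, 0, 0, 2.61, 1], [0.25, -0.3, -0.02, 0, 0, 2.61, 1], [0.25, -0.3, -0.02, 0, 0, 2.61, 1]]
  ],
  "grip_force": 50
}}

```text
t: 1.1
eef_pos: [0.3212, -0.3215, 0.2509]
tool_rot: [0.0, 1.0, -0.0, -0.0]
contact_force: [0.9, 0.4, 0.4]
gripper_width: 0.999
grasp_force: 0.0
```

Run:
```python
from h import *
for n,s,ths in(("top",(413,217),(120,128,135)),("side",(276,158),(140,155,170,185))):
    c=dict(np.load(f"pics/{n}0.npz")); img=cv2.imread(f"pics/{n}0.png")[:,:,::-1].copy()
    for th in ths:
        m=blob(img,s,(0,0,th),(180,60,255),R=19 if n=="top" else 17)
        for h in((0,.006) if n=='side' else (0,)):
            xy,A,B,t=fit(c,m,at(c,*s,.07)[:2],.0699-h,.04,.0001+h); print(n,th,h,xy.round(4),A,round(B),t.round(1), img[s[1],s[0]], np.ptp(np.argwhere(m),axis=0)+1)
c=dict(np.load("pics/top0.npz"))
print(np.round([at(c,150+a/2.6,150+b/2.6,.0545)[:2] for a,b in((27,138),(213,121),(33,232),(221,213))],4))
print([at(c,150+a/2.6,150+b/2.6,.04)[:2].round(4) for a,b in((585,101),(696,66),(751,212),(640,247))])
```

```text
top 120 0 [ 0.5268 -0.2933] 700.0 692 [413.5 216.4] [152 150 146] [30 30]
top 128 0 [ 0.5269 -0.2929] 681.0 692 [413.3 216.4] [152 150 146] [30 30]
top 135 0 [ 0.527 -0.293] 661.0 692 [413.4 216.3] [152 150 146] [30 29]
side 140 0 [ 0.5228 -0.3107] 552.0 246 [276.6 152.5] [207 205 199] [23 34]
side 140 0.006 [ 0.5224 -0.3164] 552.0 288 [276.6 152.5] [207 205 199] [23 34]
side 155 0 [ 0.5228 -0.3119] 540.0 246 [276.6 152.3] [207 205 199] [22 34]
side 155 0.006 [ 0.5223 -0.3176] 540.0 287 [276.6 152.3] [207 205 199] [22 34]
side 170 0 [ 0.5225 -0.3129] 530.0 245 [276.6 152.2] [207 205 199] [22 34]
side 170 0.006 [ 0.5221 -0.3186] 530.0 287 [276.6 152.2] [207 205 199] [22 34]
side 185 0 [ 0.5228 -0.3145] 515.0 245 [276.5 151.9] [207 205 199] [21 34]
side 185 0.006 [ 0.5224 -0.3202] 515.0 286 [276.5 151.9] [207 205 199] [21 34]
[[0.5769 0.385 ]
 [0.5917 0.1903]
 [0.4783 0.3756]
 [0.4953 0.1817]]
[array([ 0.6098, -0.1998]), array([ 0.6461, -0.3207]), array([ 0.4887, -0.3682]), array([ 0.4546, -0.2492])]
```

>>> {"name": "servo_tool", "arguments": {
  "motion": [
    [[0.03, 0, 0, 0, 0, 0, 1], [0.07, -0.02, 0, 0, 0, 0, 1], [0.11, -0.05, 0, 0, 0, 0, 1], [0.14, -0.08, 0, 0, 0, 0, 1], [0.17, -0.115, 0, 0, 0, 0, 1], [0.19, -0.15, 0, 0, 0, 0, 1], [0.2, -0.185, 0, 0, 0, 0, 1], [0.21, -0.22, 0, 0, 0, 0, 1], [0.219, -0.255, 0, 0, 0, 0, 1], [0.219, -0.29, 0, 0, 0, 0, 1], [0.219, -0.325, 0, 0, 0, 0, 1], [0.219, -0.36, 0.01, 0, 0, 0, 1], [0.219, -0.395, 0.02, 0, 0, 0, 1], [0.219, -0.43, 0.03, 0, 0, 0, 1], [0.219, -0.465, 0.04, 0, 0, 0, 1], [0.219, -0.5, 0.05, 0, 0, 0, 1], [0.219, -0.53, 0.06, 0, 0, 0, 1], [0.219, -0.55, 0.07, 0, 0, 0, 1], [0.219, -0.561, 0.08, 0, 0, 0, 1], [0.219, -0.561, 0.09, 0, 0, 0, 1]]
  ]
}}

```text
t: 2.77
eef_pos: [0.5392, 0.2403, 0.1601]
tool_rot: [-0.001, 1.0, 0.002, -0.0]
contact_force: [0.0, -0.5, 1.4]
gripper_width: 0.999
grasp_force: 0.0
```

>>> {"name": "servo_tool", "arguments": {
  "motion": [
    [[0.001, 0, 0.02, 0, 0, 0, 1], [0.001, 0, 0.04, 0, 0, 0, 1], [0.001, 0, 0.06, 0, 0, 0, 1], [0.001, 0, 0.08, 0, 0, 0, 1], [0.001, 0, 0.095, 0, 0, 0, 1], [0.001, 0, 0.105, 0, 0, 0, 1], [0.001, 0, 0.112, 0, 0, 0, 1], [0.001, 0, 0.118, 0, 0, 0, 1], [0.001, 0, 0.118, 0, 0, 0, 1], [0.001, 0, 0.118, 0, 0, 0, 1]]
  ]
}}

```text
t: 3.6
eef_pos: [0.5413, 0.2373, 0.0433]
tool_rot: [-0.0, 1.0, -0.0, 0.0]
contact_force: [0.2, -0.2, -0.1]
gripper_width: 1.0
grasp_force: 0.0
```

Run:
```python
from h import *
print(bot.get_obs()["eef_pos"],bot.get_obs()["contact_force"])
a=save("side","pics/s1.png")["img"][220:370,200:350,::-1]
cv2.imwrite("pics/s1z.png",cv2.resize(a,None,fx=4,fy=4,interpolation=cv2.INTER_CUBIC))
```

```text
[0.54132855 0.23725736 0.04329334] [ 0.20223749 -0.22683504 -0.12597046]
```

View pics/s1z.png

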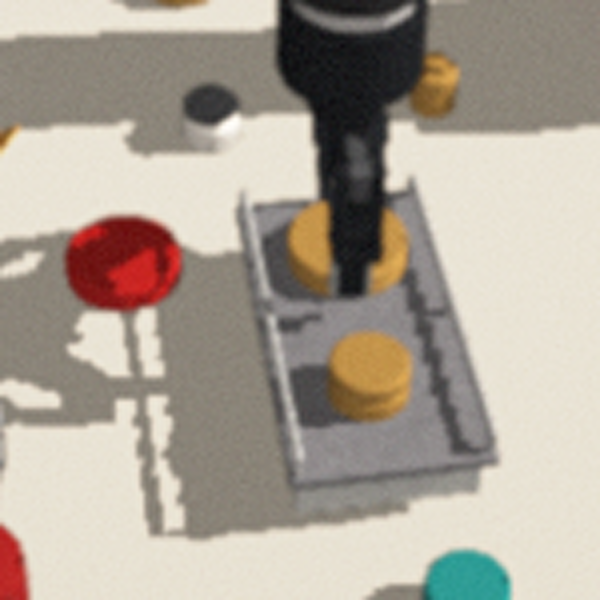

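>>> {"name": "servo_tool", "arguments": {
  "motion": [
    [[-0.001, -0.003, 0.001, 0, 0, 0, 1], [-0.001, -0.003, 0.002, 0, 0, 0, 0.9], [-0.001, -0.003, 0.002, 0, 0, 0, 0.8], [-0.001, -0.003, 0.002, 0, 0, 0, 0.7], [-0.001, -0.003, 0.002, 0, 0, 0, 0.6], [-0.001, -0.003, 0.002, 0, 0, 0, 0.6], [-0.001, -0.003, 0.002, 0, 0, 0, 0.6], [-0.001, -0.003, 0.002, 0, 0, 0, 0.6]]
  ],
  "grip_force": 60
}}

```text
t: 4.32
eef_pos: [0.5401, 0.2403, 0.042]
tool_rot: [0.0, 1.0, 0.0, 0.0]
contact_force: [-2.5, -2.5, 8.2]
gripper_width: 0.74
grasp_force: 63.7
```

>>> {"name": "servo_tool", "arguments": {
  "motion": [
    [[0, 0, -0.004, 0, 0, 0, 0.6], [0, 0, -0.01, 0, 0, 0, 0.6], [0, 0, -0.02, 0, 0, 0, 0.6], [0, 0, -0.032, 0, 0, 0, 0.6], [0, 0, -0.044, 0, 0, 0, 0.6], [0, 0, -0.056, 0, 0, 0, 0.6], [0, 0, -0.068, 0, 0, 0, 0.6], [0, 0, -0.08, 0, 0, 0, 0.6], [0, 0, -0.09, 0, 0, 0, 0.6], [0, 0, -0.096, 0, 0, 0, 0.6], [0, 0, -0.1, 0, 0, 0, 0.6], [0, 0, -0.1, 0, 0, 0, 0.6], [0, 0, -0.1, 0, 0, 0, 0.6]]
  ]
}}

```text
t: 5.4
eef_pos: [0.5398, 0.2403, 0.1407]
tool_rot: [0.0, 1.0, -0.0, -0.0]
contact_force: [-0.5, 1.2, -4.8]
gripper_width: 0.739
grasp_force: 66.5
```

Run:
```python
from h import *
a=save("side","pics/s2.png")["img"][180:330,200:350,::-1]
cv2.imwrite("pics/s2z.png",cv2.resize(a,None,fx=4,fy=4,interpolation=cv2.INTER_CUBIC))
```

```text
(no output)
```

View pics/s2z.png

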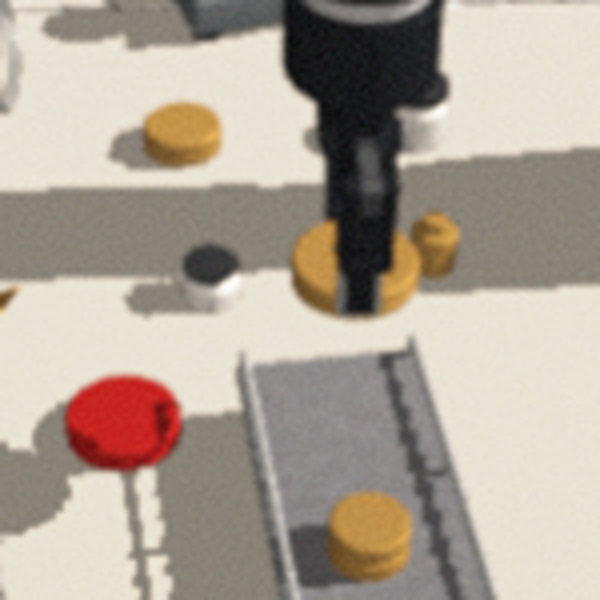

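>>> {"name": "servo_tool", "arguments": {
  "motion": [
    [[0, 0.01, 0, 0, 0, 0, 0.6], [0, 0.03, 0, 0, 0, 0, 0.6], [0, 0.06, 0, 0, 0, 0, 0.6], [0, 0.095, 0, 0, 0, 0, 0.6], [0, 0.13, 0, 0, 0, 0, 0.6], [0, 0.165, 0, 0, 0, 0, 0.6], [0, 0.2, 0, 0, 0, 0, 0.6], [-0.002, 0.235, 0, 0, 0, 0, 0.6], [-0.004, 0.27, 0, 0, 0, 0, 0.6], [-0.006, 0.305, 0, 0, 0, 0, 0.6], [-0.008, 0.34, 0, 0, 0, 0, 0.6], [-0.01, 0.375, 0, 0, 0, 0, 0.6], [-0.012, 0.41, 0, 0, 0, 0, 0.6], [-0.014, 0.445, 0, 0, 0, 0, 0.6], [-0.014, 0.475, 0, 0, 0, 0, 0.6], [-0.014, 0.5, 0, 0, 0, 0, 0.6], [-0.014, 0.52, 0, 0, 0, 0, 0.6], [-0.014, 0.53, 0, 0, 0, 0, 0.6], [-0.014, 0.533, 0, 0, 0, 0, 0.6], [-0.014, 0.533, 0, 0, 0, 0, 0.6]]
  ]
}}

```text
t: 7.12
eef_pos: [0.5255, -0.2927, 0.1405]
tool_rot: [-0.0, 1.0, -0.0, -0.0]
contact_force: [-0.4, 0.5, -3.5]
gripper_width: 0.745
grasp_force: 66.8
```

>>> {"name": "servo_tool", "arguments": {
  "motion": [
    [[0, 0, 0.01, 0, 0, 0, 0.6], [0, 0, 0.02, 0, 0, 0, 0.6], [0, 0, 0.03, 0, 0, 0, 0.6], [0, 0, 0.04, 0, 0, 0, 0.6], [0, 0, 0.05, 0, 0, 0, 0.6], [0, 0, 0.055, 0, 0, 0, 0.6], [0, 0, 0.06, 0, 0, 0, 0.6], [0, 0, 0.06, 0, 0, 0, 0.6], [0, 0, 0.06, 0, 0, 0, 0.6]]
  ]
}}

```text
t: 7.87
eef_pos: [0.5261, -0.2925, 0.0808]
tool_rot: [-0.0, 1.0, 0.0, -0.0]
contact_force: [0.4, 1.2, -3.4]
gripper_width: 0.741
grasp_force: 66.8
```

Run:
```python
from h import *
o=bot.get_obs();print(o["eef_pos"],o["contact_force"])
a=save("side","pics/s3.png")["img"][100:200,210:335,::-1]
b=save("top","pics/t3.png")["img"][160:260,350:475,::-1]
cv2.imwrite("pics/m3.png",cv2.resize(np.vstack([a,b]),None,fx=3,fy=3,interpolation=cv2.INTER_CUBIC))
```

```text
[ 0.52605756 -0.29254721  0.08081731] [ 0.3559378   1.19001274 -3.38576864]
```

View pics/m3.png

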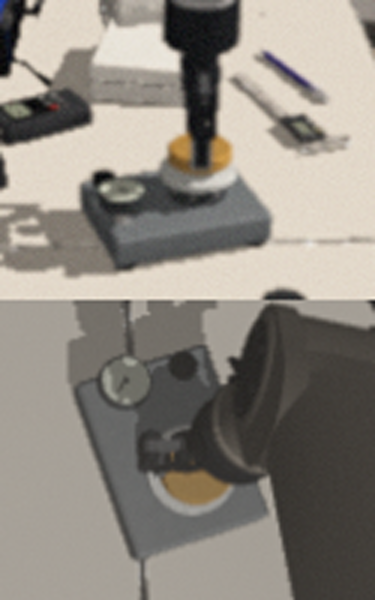

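>>> {"name": "servo_tool", "arguments": {
  "motion": [
    [[0, 0, 0.003, 0, 0, 0, 0.6], [0, 0, 0.005, 0, 0, 0, 0.6], [0, 0, 0.007, 0, 0, 0, 0.6], [0, 0, 0.008, 0, 0, 0, 0.6], [0, 0, 0.009, 0, 0, 0, 0.6], [0, 0, 0.009, 0, 0, 0, 0.6]]
  ]
}}

```text
t: 8.47
eef_pos: [0.5259, -0.2925, 0.0721]
tool_rot: [0.0, 1.0, 0.0, -0.0]
contact_force: [-1.1, 0.3, -0.8]
gripper_width: 0.737
grasp_force: 67.2
```

>>> {"name": "servo_tool", "arguments": {
  "motion": [
    [[0, 0, 0.0005, 0, 0, 0, 0.72], [0, 0, 0.0005, 0, 0, 0, 0.8], [0, 0, 0.0005, 0, 0, 0, 0.9], [0, 0, 0.0005, 0, 0, 0, 1], [0, 0, 0.0005, 0, 0, 0, 1], [0, 0, -0.005, 0, 0, 0, 1], [0, 0, -0.015, 0, 0, 0, 1], [0, 0, -0.03, 0, 0, 0, 1], [0, 0, -0.05, 0, 0, 0, 1], [0, 0, -0.07, 0, 0, 0, 1], [0, 0, -0.08, 0, 0, 0, 1], [0.02, -0.02, -0.08, 0, 0, 0, 1], [0.04, -0.05, -0.08, 0, 0, 0, 1], [0.06, -0.09, -0.08, 0, 0, 0, 1], [0.08, -0.13, -0.08, 0, 0, 0, 1], [0.09, -0.16, -0.08, 0, 0, 0, 1], [0.095, -0.19, -0.08, 0, 0, 0, 1], [0.1, -0.21, -0.08, 0, 0, 0, 1], [0.1, -0.219, -0.08, 0, 0, 0, 1], [0.1, -0.219, -0.08, 0, 0, 0, 1]]
  ]
}}

```text
t: 10.13
eef_pos: [0.6261, -0.0705, 0.1523]
tool_rot: [-0.001, 1.0, 0.002, 0.0]
contact_force: [-0.8, 0.0, 0.2]
gripper_width: 1.0
grasp_force: 0.0
```

Run:
```python
from h import *
o=bot.get_obs();print(o["eef_pos"],o["contact_force"])
o=[("w66",.07,.033,.016,(413,217),(276,154)),("w54",0,.027,.02,(329,187),(246,214)),("w42",.04,.021,.024,(177,217),(292,314)),("w30",0,.015,.03,(280,243),(308,241))]
im=[]
for n,i in(("top",4),("side",5)):
    c=save(n,f"pics/{n}4.png"); img=c["img"]
    for q in o:
        try:
            m=blob(img,q[i],(8,90,40),(30,255,255))
            xy,A,B,t=fit(c,m,at(c,*q[i],q[1])[:2],q[1],q[2],q[3]); print(n,q[0],xy.round(4),A,round(B),t.round(1))
        except Exception as e: print(n,q[0],e)
    x,y=q=o[0][i]; im.append(img[y-45:y+45,x-60:x+60,::-1])
cv2.imwrite("pics/m4.png",cv2.resize(np.vstack(im),None,fx=3.3,fy=3.3,interpolation=cv2.INTER_CUBIC))
```

```text
[ 0.62612911 -0.07051861  0.15227111] [-8.12986013e-01  6.52721590e-04  2.37501163e-01]
top w66 [ 0.532  -0.3056] 238.0 522 [418.8 213.8]
top w54 [ 0.6265 -0.0748] 273.0 317 [328.4 186. ]
top w42 [0.5384 0.3378] 186.0 224 [177.3 217. ]
top w30 [0.4698 0.062 ] 81.0 108 [280.3 242.4]
side w66 [ 0.5259 -0.2922] 236.0 272 [276. 153.]
side w54 [ 0.625  -0.0728] 259.0 292 [245.  213.3]
side w42 [0.5369 0.3372] 399.0 428 [291.9 313.6]
side w30 [0.4679 0.0609] 159.0 178 [307.9 240.8]
```

View pics/m4.png

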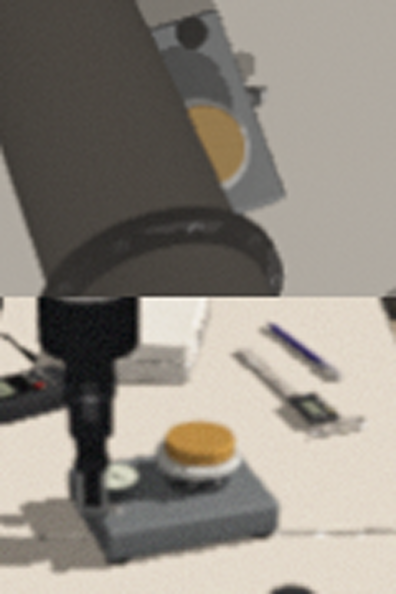

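>>> {"name": "servo_tool", "arguments": {
  "motion": [
    [[0, 0, 0.02, 0, 0, 0, 1], [0, 0, 0.045, 0, 0, 0, 1], [0, 0, 0.07, 0, 0, 0, 1], [0, 0, 0.095, 0, 0, 0, 1], [0, 0, 0.115, 0, 0, 0, 1], [0, 0, 0.13, 0, 0, 0, 1], [0, 0, 0.14, 0, 0, 0, 1], [0, 0, 0.146, 0, 0, 0, 1], [0, 0, 0.146, 0, 0, 0, 1], [0, 0, 0.146, 0, 0, 0, 1]]
  ]
}}

```text
t: 11.07
eef_pos: [0.6263, -0.0745, 0.0064]
tool_rot: [0.0, 1.0, -0.001, 0.0]
contact_force: [0.8, 1.0, -0.2]
gripper_width: 0.998
grasp_force: 0.0
```

>>> {"name": "servo_tool", "arguments": {
  "motion": [
    [[0, 0, 0.001, 0, 0, 0, 0.9], [0, 0, 0.002, 0, 0, 0, 0.8], [0, 0, 0.002, 0, 0, 0, 0.7], [0, 0, 0.002, 0, 0, 0, 0.6], [0, 0, 0.002, 0, 0, 0, 0.5], [0, 0, 0.002, 0, 0, 0, 0.45], [0, 0, 0.002, 0, 0, 0, 0.45], [0, 0, 0.002, 0, 0, 0, 0.45]]
  ]
}}

```text
t: 11.73
eef_pos: [0.6264, -0.0737, 0.0051]
tool_rot: [0.0, 1.0, 0.0, 0.0]
contact_force: [-1.6, -0.8, 5.9]
gripper_width: 0.605
grasp_force: 61.5
```

>>> {"name": "servo_tool", "arguments": {
  "motion": [
    [[0, 0, -0.005, 0, 0, 0, 0.45], [0, 0, -0.015, 0, 0, 0, 0.45], [0, 0, -0.03, 0, 0, 0, 0.45], [0, 0, -0.05, 0, 0, 0, 0.45], [0, 0, -0.07, 0, 0, 0, 0.45], [0, 0, -0.09, 0, 0, 0, 0.45], [0, 0, -0.11, 0, 0, 0, 0.45], [0, 0, -0.13, 0, 0, 0, 0.45], [0, 0, -0.145, 0, 0, 0, 0.45], [0, 0, -0.15, 0, 0, 0, 0.45], [0, 0, -0.15, 0, 0, 0, 0.45]]
  ]
}}

```text
t: 12.65
eef_pos: [0.6268, -0.0735, 0.1557]
tool_rot: [0.0, 1.0, 0.0, 0.001]
contact_force: [0.5, -0.3, -4.5]
gripper_width: 0.603
grasp_force: 63.2
```

>>> {"name": "servo_tool", "arguments": {
  "motion": [
    [[-0.005, 0.01, 0, 0, 0, 0, 0.45], [-0.015, 0.03, 0, 0, 0, 0, 0.45], [-0.025, 0.06, 0, 0, 0, 0, 0.45], [-0.04, 0.09, 0, 0, 0, 0, 0.45], [-0.055, 0.12, 0, 0, 0, 0, 0.45], [-0.07, 0.15, 0, 0, 0, 0, 0.45], [-0.085, 0.18, 0, 0, 0, 0, 0.45], [-0.095, 0.205, 0, 0, 0, 0, 0.45], [-0.1, 0.215, 0, 0, 0, 0, 0.45], [-0.1, 0.219, 0, 0, 0, 0, 0.45], [-0.1, 0.219, 0.01, 0, 0, 0, 0.45], [-0.1, 0.219, 0.025, 0, 0, 0, 0.45], [-0.1, 0.219, 0.04, 0, 0, 0, 0.45], [-0.1, 0.219, 0.05, 0, 0, 0, 0.45], [-0.1, 0.219, 0.055, 0, 0, 0, 0.45], [-0.1, 0.219, 0.055, 0, 0, 0, 0.45], [-0.1, 0.219, 0.055, 0, 0, 0, 0.45]]
  ]
}}

```text
t: 14.07
eef_pos: [0.5265, -0.2917, 0.0988]
tool_rot: [-0.0, 1.0, 0.001, -0.0]
contact_force: [0.4, 0.0, -2.9]
gripper_width: 0.603
grasp_force: 63.4
```

Run:
```python
from h import *
o=bot.get_obs();print(o["eef_pos"],o["contact_force"])
a=save("side","pics/s5.png")["img"][110:190,225:325,::-1]
b=save("top","pics/t5.png")["img"][170:250,360:460,::-1]
cv2.imwrite("pics/m5.png",cv2.resize(np.hstack([a,b]),None,fx=4,fy=4,interpolation=cv2.INTER_CUBIC))
```

```text
[ 0.52646891 -0.29174059  0.09882063] [ 0.39965022  0.01248926 -2.8807772 ]
```

View pics/m5.png

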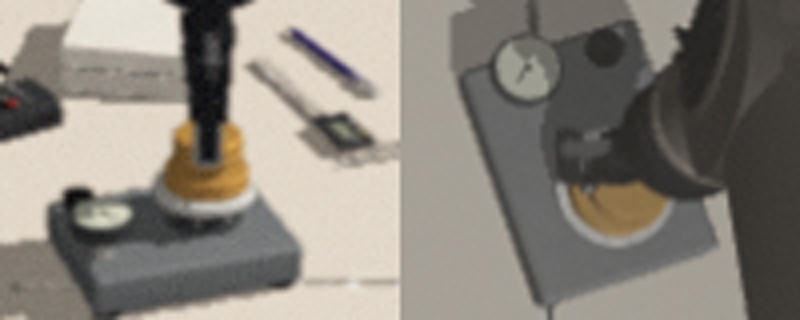

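>>> {"name": "servo_tool", "arguments": {
  "motion": [
    [[-0.0005, 0, 0.003, 0, 0, 0, 0.45], [-0.0005, 0, 0.005, 0, 0, 0, 0.45], [-0.0005, 0, 0.0065, 0, 0, 0, 0.45], [-0.0005, 0, 0.0075, 0, 0, 0, 0.45], [-0.0005, 0, 0.008, 0, 0, 0, 0.45], [-0.0005, 0, 0.008, 0, 0, 0, 0.45]]
  ]
}}

```text
t: 14.67
eef_pos: [0.5254, -0.2926, 0.0911]
tool_rot: [0.0, 1.0, -0.0, -0.0]
contact_force: [-1.4, 0.1, -0.8]
gripper_width: 0.605
grasp_force: 63.8
```

>>> {"name": "servo_tool", "arguments": {
  "motion": [
    [[0, 0, 0.0005, 0, 0, 0, 0.6], [0, 0, 0.0005, 0, 0, 0, 0.7], [0, 0, 0.0005, 0, 0, 0, 0.85], [0, 0, 0.0005, 0, 0, 0, 1], [0, 0, 0.0005, 0, 0, 0, 1], [0, 0, -0.005, 0, 0, 0, 1], [0, 0, -0.015, 0, 0, 0, 1], [0, 0, -0.03, 0, 0, 0, 1], [0, 0, -0.05, 0, 0, 0, 1], [0, 0, -0.065, 0, 0, 0, 1], [0, -0.02, -0.07, 0, 0, 0, 1], [0, -0.05, -0.07, 0, 0, 0, 1], [0, -0.085, -0.07, 0, 0, 0, 1], [0.005, -0.12, -0.07, 0, 0, 0, 1], [0.005, -0.155, -0.07, 0, 0, 0, 1], [0.01, -0.19, -0.07, 0, 0, 0, 1], [0.012, -0.225, -0.07, 0, 0, 0, 1], [0.012, -0.25, -0.07, 0, 0, 0, 1], [0.012, -0.27, -0.07, 0, 0, 0, 1], [0.012, -0.28, -0.07, 0, 0, 0, 1]]
  ]
}}

```text
t: 16.33
eef_pos: [0.5378, -0.0089, 0.1622]
tool_rot: [-0.001, 1.0, 0.002, 0.001]
contact_force: [-0.6, 0.2, 0.8]
gripper_width: 1.002
grasp_force: 0.0
```

>>> {"name": "servo_tool", "arguments": {
  "motion": [
    [[0, -0.03, 0, 0, 0, 0, 1], [0, -0.065, 0, 0, 0, 0, 1], [0, -0.1, 0, 0, 0, 0, 1], [0, -0.135, 0, 0, 0, 0, 1], [0, -0.17, 0, 0, 0, 0, 1], [0, -0.205, 0, 0, 0, 0, 1], [0, -0.24, 0, 0, 0, 0, 1], [0, -0.275, 0, 0, 0, 0, 1], [0, -0.305, 0, 0, 0, 0, 1], [0, -0.33, 0, 0, 0, 0, 1], [0, -0.345, 0, 0, 0, 0, 1], [0, -0.35, 0, 0, 0, 0, 1], [0, -0.35, 0, 0, 0, 0, 1], [0, -0.35, 0, 0, 0, 0, 1]]
  ]
}}

```text
t: 17.5
eef_pos: [0.5382, 0.3354, 0.1608]
tool_rot: [0.001, 1.0, -0.001, 0.0]
contact_force: [0.7, -1.7, 0.1]
gripper_width: 1.0
grasp_force: 0.0
```

Run:
```python
from h import *
o=bot.get_obs();print(o["eef_pos"],o["contact_force"])
a=save("side","pics/s6.png")["img"][110:190,225:325,::-1]
c=save("top","pics/t6.png");b=c["img"][170:250,360:460,::-1]
cv2.imwrite("pics/m6.png",cv2.resize(np.hstack([a,b]),None,fx=4,fy=4,interpolation=cv2.INTER_CUBIC))
m=blob(c["img"],(413,216),(8,90,40),(30,255,255)); print(fit(c,m,np.array([.526,-.29]),.07,.033,.016))
```

```text
[0.53819587 0.33535316 0.16084085] [ 0.65264741 -1.73805392  0.10458583]
(array([ 0.52640077, -0.29353271]), 450.0, 522.9735219944268, array([414.42222222, 215.96444444]))
```

View pics/m6.png

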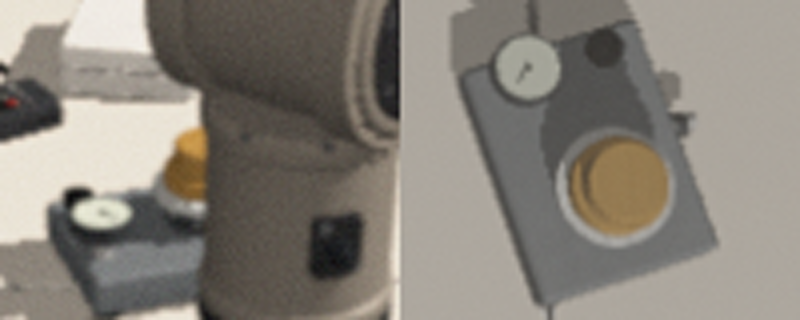

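>>> {"name": "servo_tool", "arguments": {
  "motion": [
    [[0, 0, 0.015, 0, 0, 0, 1], [0, 0, 0.035, 0, 0, 0, 1], [0, 0, 0.055, 0, 0, 0, 1], [0, 0, 0.075, 0, 0, 0, 1], [0, 0, 0.09, 0, 0, 0, 1], [0, 0, 0.102, 0, 0, 0, 1], [0, 0, 0.11, 0, 0, 0, 1], [0, 0, 0.114, 0, 0, 0, 1], [0, 0, 0.114, 0, 0, 0, 1], [0, 0, 0.114, 0, 0, 0, 1]]
  ]
}}

```text
t: 18.43
eef_pos: [0.5379, 0.3375, 0.0475]
tool_rot: [-0.0, 1.0, -0.0, 0.0]
contact_force: [0.6, 0.0, -0.5]
gripper_width: 1.001
grasp_force: 0.0
```

>>> {"name": "servo_tool", "arguments": {
  "motion": [
    [[0, 0, 0.0015, 0, 0, 0, 0.85], [0, 0, 0.0015, 0, 0, 0, 0.75], [0, 0, 0.0015, 0, 0, 0, 0.65], [0, 0, 0.0015, 0, 0, 0, 0.55], [0, 0, 0.0015, 0, 0, 0, 0.45], [0, 0, 0.0015, 0, 0, 0, 0.35], [0, 0, 0.0015, 0, 0, 0, 0.3], [0, 0, 0.0015, 0, 0, 0, 0.3], [0, 0, 0.0015, 0, 0, 0, 0.3]]
  ]
}}

```text
t: 19.18
eef_pos: [0.5377, 0.3375, 0.0462]
tool_rot: [-0.0, 1.0, 0.0, 0.0]
contact_force: [-1.2, -1.8, 5.5]
gripper_width: 0.47
grasp_force: 59.9
```

>>> {"name": "servo_tool", "arguments": {
  "motion": [
    [[0, 0, -0.005, 0, 0, 0, 0.3], [0, 0, -0.015, 0, 0, 0, 0.3], [0, 0, -0.03, 0, 0, 0, 0.3], [0, 0, -0.05, 0, 0, 0, 0.3], [0, 0, -0.07, 0, 0, 0, 0.3], [0, 0, -0.09, 0, 0, 0, 0.3], [0, 0, -0.11, 0, 0, 0, 0.3], [0, 0, -0.125, 0, 0, 0, 0.3], [0, 0, -0.13, 0, 0, 0, 0.3], [0, 0, -0.13, 0, 0, 0, 0.3], [0, 0, -0.13, 0, 0, 0, 0.3]]
  ]
}}

```text
t: 20.1
eef_pos: [0.5372, 0.3371, 0.175]
tool_rot: [0.0, 1.0, -0.0, -0.0]
contact_force: [-0.1, 0.7, -3.2]
gripper_width: 0.463
grasp_force: 60.7
```

Held. Over to the stack (x −0.012, y +0.630).

>>> {"name": "servo_tool", "arguments": {
  "motion": [
    [[0, 0.01, 0, 0, 0, 0, 0.3], [0, 0.03, 0, 0, 0, 0, 0.3], [0, 0.06, 0, 0, 0, 0, 0.3], [0, 0.095, 0, 0, 0, 0, 0.3], [0, 0.13, 0, 0, 0, 0, 0.3], [0, 0.165, 0, 0, 0, 0, 0.3], [0, 0.2, 0, 0, 0, 0, 0.3], [0, 0.235, 0, 0, 0, 0, 0.3], [0, 0.27, 0, 0, 0, 0, 0.3], [0, 0.305, 0, 0, 0, 0, 0.3], [0, 0.34, 0, 0, 0, 0, 0.3], [0, 0.375, 0, 0, 0, 0, 0.3], [0, 0.41, 0, 0, 0, 0, 0.3], [0, 0.445, 0, 0, 0, 0, 0.3], [-0.005, 0.48, 0, 0, 0, 0, 0.3], [-0.01, 0.515, 0, 0, 0, 0, 0.3], [-0.012, 0.55, 0, 0, 0, 0, 0.3], [-0.012, 0.58, 0, 0, 0, 0, 0.3], [-0.012, 0.605, 0, 0, 0, 0, 0.3], [-0.012, 0.62, 0, 0, 0, 0, 0.3]]
  ]
}}

```text
t: 21.77
eef_pos: [0.5232, -0.2868, 0.1741]
tool_rot: [0.0, 1.0, -0.002, -0.001]
contact_force: [-0.2, 0.0, -2.9]
gripper_width: 0.468
grasp_force: 61.0
```

>>> {"name": "servo_tool", "arguments": {
  "motion": [
    [[0, 0.008, 0, 0, 0, 0, 0.3], [0, 0.01, 0, 0, 0, 0, 0.3], [0, 0.01, 0.01, 0, 0, 0, 0.3], [0, 0.01, 0.025, 0, 0, 0, 0.3], [0, 0.01, 0.04, 0, 0, 0, 0.3], [0, 0.01, 0.048, 0, 0, 0, 0.3], [0, 0.01, 0.053, 0, 0, 0, 0.3], [0, 0.01, 0.053, 0, 0, 0, 0.3], [0, 0.01, 0.053, 0, 0, 0, 0.3]]
  ]
}}

```text
t: 22.52
eef_pos: [0.5259, -0.2918, 0.1226]
tool_rot: [-0.0, 1.0, 0.001, 0.0]
contact_force: [0.7, 0.7, -2.4]
gripper_width: 0.466
grasp_force: 61.0
```

Run:
```python
from h import *
o=bot.get_obs();print(o["eef_pos"],o["contact_force"])
a=save("side","pics/s7.png")["img"][100:190,225:325,::-1]
b=save("top","pics/t7.png")["img"][160:250,360:460,::-1]
cv2.imwrite("pics/m7.png",cv2.resize(np.hstack([a,b]),None,fx=4,fy=4,interpolation=cv2.INTER_CUBIC))
```

```text
[ 0.52587965 -0.29183201  0.1225656 ] [ 0.73238624  0.7074416  -2.43470025]
```

View pics/m7.png

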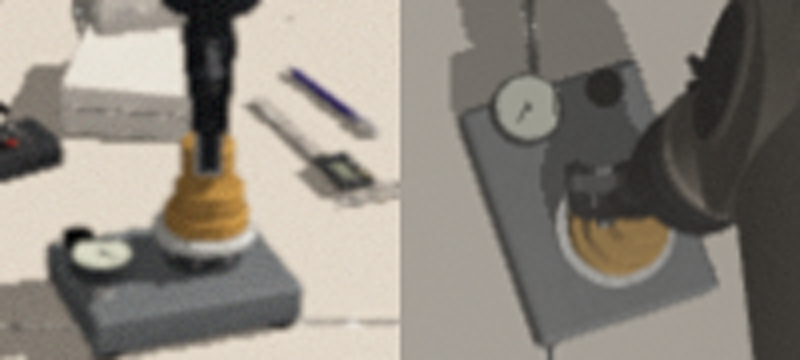

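>>> {"name": "servo_tool", "arguments": {
  "motion": [
    [[0, 0, 0.003, 0, 0, 0, 0.3], [0, 0, 0.006, 0, 0, 0, 0.3], [0, 0, 0.008, 0, 0, 0, 0.3], [0, 0, 0.0095, 0, 0, 0, 0.3], [0, 0, 0.0105, 0, 0, 0, 0.3], [0, 0, 0.0105, 0, 0, 0, 0.3], [0, 0, 0.0105, 0, 0, 0, 0.3]]
  ]
}}

```text
t: 23.2
eef_pos: [0.5253, -0.2926, 0.1122]
tool_rot: [0.0, 1.0, -0.0, -0.0]
contact_force: [-2.6, 1.2, 1.9]
gripper_width: 0.47
grasp_force: 61.4
```

>>> {"name": "servo_tool", "arguments": {
  "motion": [
    [[0, 0, 0, 0, 0, 0, 0.5], [0, 0, 0, 0, 0, 0, 0.6], [0, 0, 0, 0, 0, 0, 0.75], [0, 0, 0, 0, 0, 0, 0.9], [0, 0, 0, 0, 0, 0, 0.9], [0, 0, -0.005, 0, 0, 0, 0.9], [0, 0, -0.015, 0, 0, 0, 0.9], [0, 0, -0.03, 0, 0, 0, 0.9], [0, 0, -0.05, 0, 0, 0, 0.9], [0, -0.015, -0.06, 0, 0, 0, 0.9], [-0.005, -0.045, -0.06, 0, 0, 0, 0.9], [-0.01, -0.08, -0.06, 0, 0, 0, 0.9], [-0.02, -0.115, -0.06, 0, 0, 0, 0.8], [-0.025, -0.15, -0.06, 0, 0, 0, 0.8], [-0.03, -0.185, -0.06, 0, 0, 0, 0.8], [-0.035, -0.22, -0.06, 0, 0, 0, 0.8], [-0.04, -0.255, -0.06, 0, 0, 0, 0.8], [-0.045, -0.29, -0.06, 0, 0, 0, 0.8], [-0.05, -0.32, -0.06, 0, 0, 0, 0.8], [-0.055, -0.34, -0.06, 0, 0, 0, 0.8]]
  ]
}}

```text
t: 24.87
eef_pos: [0.4695, 0.0519, 0.1728]
tool_rot: [-0.001, 1.0, 0.002, 0.001]
contact_force: [-0.2, -0.0, -1.4]
gripper_width: 0.797
grasp_force: 0.0
```

>>> {"name": "servo_tool", "arguments": {
  "motion": [
    [[-0.002, -0.01, 0, 0, 0, 0, 0.8], [-0.002, -0.014, 0.01, 0, 0, 0, 0.8], [-0.002, -0.014, 0.03, 0, 0, 0, 0.8], [-0.002, -0.014, 0.05, 0, 0, 0, 0.8], [-0.002, -0.014, 0.07, 0, 0, 0, 0.8], [-0.002, -0.014, 0.09, 0, 0, 0, 0.8], [-0.002, -0.014, 0.09, 0, 0, 0, 0.8], [-0.002, -0.014, 0.09, 0, 0, 0, 0.8]]
  ]
}}

```text
t: 25.53
eef_pos: [0.4677, 0.0603, 0.081]
tool_rot: [0.0, 1.0, -0.001, -0.001]
contact_force: [-0.1, 0.9, 0.0]
gripper_width: 0.798
grasp_force: 0.0
```

Run:
```python
from h import *
o=bot.get_obs();print(o["eef_pos"],o["contact_force"])
a=save("side","pics/s8.png")["img"][110:260,225:345,::-1]
b=save("top","pics/t8.png")["img"][140:290,270:460,::-1]
cv2.imwrite("pics/m8.png",cv2.resize(np.hstack([a,b]),None,fx=2.5,fy=2.5,interpolation=cv2.INTER_CUBIC))
```

```text
[0.46767507 0.06028227 0.08099202] [-0.09607745  0.91906612  0.02740252]
```

View pics/m8.png

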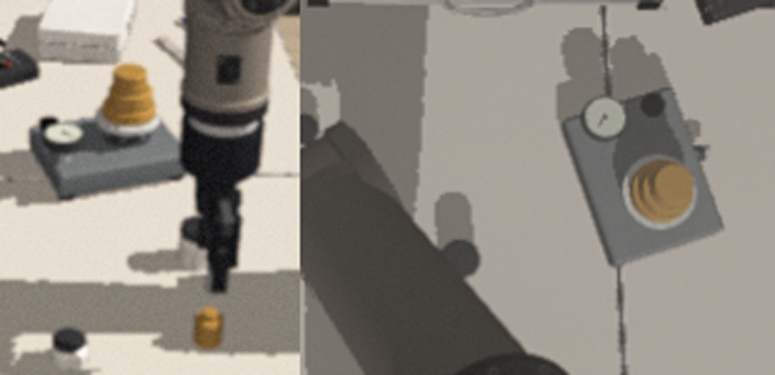

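>>> {"name": "servo_tool", "arguments": {
  "motion": [
    [[0.0005, 0, 0.015, 0, 0, 0, 0.8], [0.0005, 0, 0.03, 0, 0, 0, 0.8], [0.0005, 0, 0.045, 0, 0, 0, 0.8], [0.0005, 0, 0.06, 0, 0, 0, 0.8], [0.0005, 0, 0.067, 0, 0, 0, 0.8], [0.0005, 0, 0.071, 0, 0, 0, 0.8], [0.0005, 0, 0.071, 0, 0, 0, 0.8], [0.0005, 0, 0.071, 0, 0, 0, 0.7], [0.0005, 0, 0.071, 0, 0, 0, 0.6], [0.0005, 0, 0.071, 0, 0, 0, 0.5], [0.0005, 0, 0.071, 0, 0, 0, 0.4], [0.0005, 0, 0.071, 0, 0, 0, 0.3], [0.0005, 0, 0.071, 0, 0, 0, 0.2], [0.0005, 0, 0.071, 0, 0, 0, 0.2], [0.0005, 0, 0.071, 0, 0, 0, 0.2], [0.0005, 0, 0.071, 0, 0, 0, 0.2]]
  ],
  "grip_force": 40
}}

```text
t: 26.97
eef_pos: [0.4694, 0.0615, 0.0116]
tool_rot: [0.0, 1.0, -0.0, 0.0]
contact_force: [-1.7, -0.5, 6.0]
gripper_width: 0.331
grasp_force: 39.0
```

>>> {"name": "servo_tool", "arguments": {
  "motion": [
    [[0, 0, -0.005, 0, 0, 0, 0.2], [0, 0, -0.015, 0, 0, 0, 0.2], [0, 0, -0.03, 0, 0, 0, 0.2], [0, 0, -0.05, 0, 0, 0, 0.2], [0, 0, -0.075, 0, 0, 0, 0.2], [0, 0, -0.1, 0, 0, 0, 0.2], [0, 0, -0.125, 0, 0, 0, 0.2], [0, 0, -0.15, 0, 0, 0, 0.2], [0, 0, -0.165, 0, 0, 0, 0.2], [0, 0, -0.17, 0, 0, 0, 0.2], [0, 0, -0.17, 0, 0, 0, 0.2]]
  ]
}}

```text
t: 27.88
eef_pos: [0.4696, 0.0615, 0.1824]
tool_rot: [-0.0, 1.0, -0.0, 0.001]
contact_force: [0.4, -1.4, -2.2]
gripper_width: 0.335
grasp_force: 39.6
```

>>> {"name": "servo_tool", "arguments": {
  "motion": [
    [[0.002, 0.01, 0, 0, 0, 0, 0.2], [0.006, 0.03, 0, 0, 0, 0, 0.2], [0.01, 0.06, 0, 0, 0, 0, 0.2], [0.015, 0.095, 0, 0, 0, 0, 0.2], [0.02, 0.13, 0, 0, 0, 0, 0.2], [0.025, 0.165, 0, 0, 0, 0, 0.2], [0.03, 0.2, 0, 0, 0, 0, 0.2], [0.036, 0.235, 0, 0, 0, 0, 0.2], [0.042, 0.27, 0, 0, 0, 0, 0.2], [0.048, 0.3, 0, 0, 0, 0, 0.2], [0.052, 0.325, 0, 0, 0, 0, 0.2], [0.055, 0.345, 0, 0, 0, 0, 0.2], [0.0565, 0.352, 0, 0, 0, 0, 0.2], [0.0565, 0.354, 0, 0, 0, 0, 0.2], [0.0565, 0.354, 0.01, 0, 0, 0, 0.2], [0.0565, 0.354, 0.02, 0, 0, 0, 0.2], [0.0565, 0.354, 0.027, 0, 0, 0, 0.2], [0.0565, 0.354, 0.03, 0, 0, 0, 0.2], [0.0565, 0.354, 0.03, 0, 0, 0, 0.2], [0.0565, 0.354, 0.03, 0, 0, 0, 0.2]]
  ]
}}

```text
t: 29.55
eef_pos: [0.5255, -0.2919, 0.1508]
tool_rot: [-0.0, 1.0, 0.001, -0.0]
contact_force: [-1.2, -0.1, -1.0]
gripper_width: 0.331
grasp_force: 39.7
```

Run:
```python
from h import *
o=bot.get_obs();print(o["eef_pos"],o["contact_force"])
a=save("side","pics/s9.png")["img"][100:180,225:325,::-1]
b=save("top","pics/t9.png")["img"][170:250,360:460,::-1]
cv2.imwrite("pics/m9.png",cv2.resize(np.hstack([a,b]),None,fx=4,fy=4,interpolation=cv2.INTER_CUBIC))
```

```text
[ 0.52550445 -0.29189121  0.15075073] [-1.1501799  -0.12476616 -1.01483697]
```

View pics/m9.png

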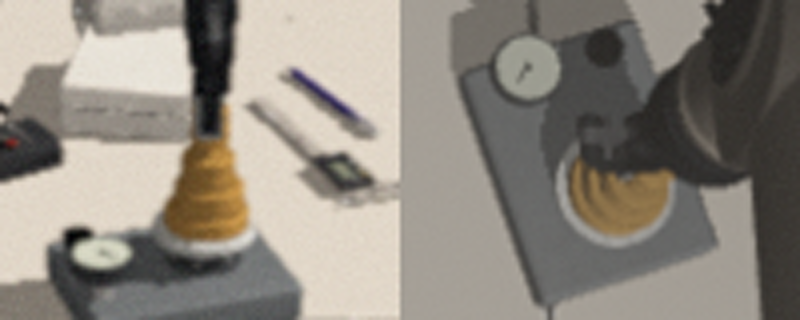

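>>> {"name": "servo_tool", "arguments": {
  "motion": [
    [[0.001, 0, 0.003, 0, 0, 0, 0.2], [0.001, 0, 0.005, 0, 0, 0, 0.2], [0.001, 0, 0.007, 0, 0, 0, 0.2], [0.001, 0, 0.0085, 0, 0, 0, 0.2], [0.001, 0, 0.0095, 0, 0, 0, 0.2], [0.001, 0, 0.0095, 0, 0, 0, 0.2], [0.001, 0, 0.0095, 0, 0, 0, 0.2]]
  ]
}}

```text
t: 30.23
eef_pos: [0.5264, -0.2926, 0.1417]
tool_rot: [0.0, 1.0, -0.0, -0.0]
contact_force: [-0.8, 0.5, 1.0]
gripper_width: 0.332
grasp_force: 40.1
```

Contact felt; release, rise and clear away.

>>> {"name": "servo_tool", "arguments": {
  "motion": [
    [[0, 0, 0, 0, 0, 0, 0.38], [0, 0, 0, 0, 0, 0, 0.45], [0, 0, 0, 0, 0, 0, 0.6], [0, 0, 0, 0, 0, 0, 0.75], [0, 0, 0, 0, 0, 0, 0.75], [0, 0, -0.005, 0, 0, 0, 0.75], [0, 0, -0.015, 0, 0, 0, 0.75], [0, 0, -0.03, 0, 0, 0, 0.75], [0, 0, -0.05, 0, 0, 0, 0.75], [0, 0, -0.065, 0, 0, 0, 0.75], [-0.005, -0.02, -0.07, 0, 0, 0, 0.75], [-0.01, -0.05, -0.07, 0, 0, 0, 0.75], [-0.015, -0.085, -0.07, 0, 0, 0, 0.75], [-0.02, -0.12, -0.07, 0, 0, 0, 0.75], [-0.025, -0.155, -0.07, 0, 0, 0, 0.75], [-0.03, -0.19, -0.07, 0, 0, 0, 0.75], [-0.035, -0.225, -0.07, 0, 0, 0, 0.75], [-0.04, -0.26, -0.07, 0, 0, 0, 0.75], [-0.04, -0.28, -0.07, 0, 0, 0, 0.75], [-0.04, -0.29, -0.07, 0, 0, 0, 0.75]]
  ]
}}

```text
t: 31.9
eef_pos: [0.4866, 0.001, 0.2128]
tool_rot: [-0.0, 1.0, 0.002, 0.001]
contact_force: [-0.9, 1.0, -0.7]
gripper_width: 0.748
grasp_force: 0.0
```

>>> {"name": "servo_tool", "arguments": {
  "motion": [
    [[0, 0, 0, 0, 0, 0, 0.75], [0, 0, 0, 0, 0, 0, 0.75], [0, 0, 0, 0, 0, 0, 0.75], [0, 0, 0, 0, 0, 0, 0.75], [0, 0, 0, 0, 0, 0, 0.75], [0, 0, 0, 0, 0, 0, 0.75]]
  ]
}}

```text
t: 32.4
eef_pos: [0.4865, -0.0036, 0.2113]
tool_rot: [0.0, 1.0, -0.001, -0.0]
contact_force: [0.2, 0.5, -0.3]
gripper_width: 0.745
grasp_force: 0.0
```

Run:
```python
from h import *
a=save("side","pics/s10.png")["img"][100:260,215:345,::-1]
b=save("top","pics/t10.png")["img"][140:300,290:460,::-1]
cv2.imwrite("pics/m10.png",cv2.resize(np.hstack([a,b]),None,fx=2.6,fy=2.6,interpolation=cv2.INTER_CUBIC))
```

```text
(no output)
```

View pics/m10.png

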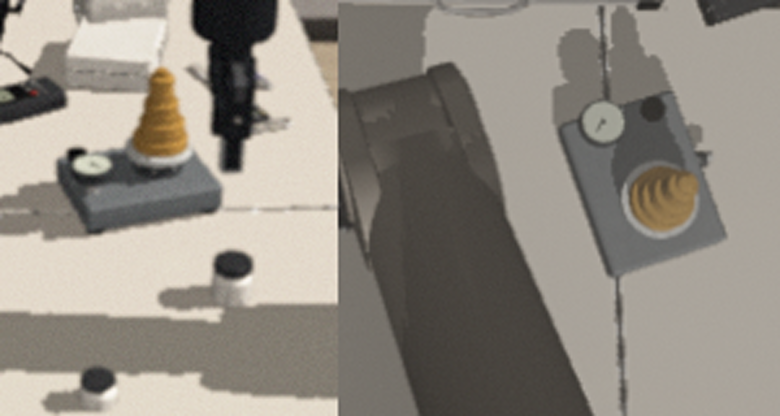

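The full stack stands centrally (side crop, about 160,120), with the knob on top. Both jars are standing where they were and the gripper is clear.

```bash
python3 -c "
from station import bot
print(bot.hand_in())"
```

```text
the job is handed in; nothing more can be done
None
```

All four brass weights are stacked centrally on the carrier, widest at the bottom and the knobbed one on top; the stack is released, both jars were left standing, and the job was handed in at about 32 s, with no verdict returned.

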